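Clamp a glued junction box with a trigger bar clamp

TASK

The blue mounting plate has just been glued to the end of the grey junction box: stand the box on the gluing fixture between the orange pads of the bar clamp, its long side along the bar and level with the pads, and let go of it. Then pump the clamp's orange trigger against its grip until the sliding jaw has closed on the box and it is pressed firmly between both pads, bringing the jaw up with the trigger alone (do not push the bar or the sliding jaw), with a moderate squeeze so that the thin-walled box is not crushed. Finish while still holding the trigger squeezed, so that the joint stays under pressure, and leave the other things on the desk where they are.

Things in the scene. Friction and masses are not known exactly. Their poses are not given: they have to be found in the camera images.
- fixture: Gluing fixture: dark steel plate 240 x 250 mm, 6 mm thick, lying on the desk, with a blue one-hand ratchet bar clamp bolted flat on it; 4 kg in all, so pumping does not shift it (it slides only above about 20 N). Origin at desk height under the clamp's origin, axes those of clamp; plate x -48..192, y -141..109 mm
- clamp: The bar clamp, 34 mm high. Origin: under its blue head, on the bar's axis, on the plate's top (6 mm above the desk; heights below are over the plate); x along the bar to the sliding jaw, y from bar to pads, z up. In mm: head x -36..22, y -28..30; fixed jaw arm x 0..22 to y 101; blue grip x -37..-15, y -28..-138, z 1..27; bar y -14..9 with teeth, z 13..21, tail to x -150 less bar
- near_jaw: The fixed jaw's orange pad, 48 mm wide (clamp y 50 to 98 mm), 4 to 32 mm above the plate; origin and axes are those of clamp; its face is at x = 30 mm (see near_face)
- far_jaw: Sliding jaw and the steel bar it is fast to: blue arm 22 mm thick, y -13 to 101 mm, 34 mm high, with an orange pad like the fixed one. Origin and axes are those of clamp, shifted along -x by bar; pad face 150 mm and back 180 mm from its origin along x
- near_face (a point): Centre of the fixed pad's face, 18 mm above the plate, 74 mm from the bar's axis; x points towards the sliding pad
- far_face (a point): Centre of the sliding pad's face, same height and distance from the bar; the box (64 mm long) goes between the two faces, anywhere along the gap, centred across the pads
- squeeze (a point): Point over grip and trigger, 14 mm above the plate, 85 mm from the bar's axis (clamp x -8, y -85 mm); axes of clamp. Width here along x: 59 mm with the trigger out, 39 mm home. The grip's back stays 29 mm to -x, the trigger's rounded front moves from 30 to 10 mm to +x. Grip from above, a finger behind the grip, one before the trigger, centred 10 to 11 mm to -x so that the trigger alone moves
- trigger_blade: Orange trigger, 8 mm thick, 82 mm long, 24 mm high, 3 to 27 mm above the plate, with a rounded swell 16 mm across at squeeze; origin at its pivot (clamp x 1, y -20 mm, 15 mm above the plate), blade along its -y. It turns about the vertical towards the grip
- trigger (a joint): Trigger angle: 0 out, 0.31 rad squeezed home (20 mm at squeeze). A spring (3 to 5 N there) pushes it out again when the fingers open; about 7 N of squeeze works it. Once the jaw is on the box the pads press it with about 1.35 N for each N of squeeze beyond 4.5 N: 12 to 25 N of squeeze is a good hold
- bar (a joint): How far the bar is drawn in (m): pad gap = 120 mm minus this. Starts at 0.008 to 0.034; the box is pinched at 0.056 to 0.058 (soft pads). A full squeeze draws it in about 10 mm (one ratchet tooth; part strokes may gain nothing), then let the trigger right out for the next stroke. Once tight on the box the trigger stops part way, short of home
- box: Grey junction box with a glued-on blue mounting plate on its -x end, 64 mm long in x (plate included), 40 mm wide in y, 40 mm high, 0.12 kg, thin-walled: more than about 60 N between the pads crushes it. Lies on the desk at the start. Origin under its centre, z up; either end may face the sliding jaw
- wipes: White wipes canister with a green band, 74 mm across, 112 mm high; bystander, origin under its centre
- glue: Small white glue bottle, yellow label, red nozzle, 28 mm across, 82 mm high; bystander, origin under its centre
- calculator: Grey calculator, 150 x 85 x 16 mm, bystander, origin under its centre
- red_pen: Red pen, 150 mm long, bystander, origin under its middle
- stapler: Blue and black stapler, 120 x 32 x 48 mm, bystander, origin under its centre
- switch: White double rocker switch, 86 x 86 x 34 mm, bystander, origin under its centre
- mug: Blue mug, 76 mm across, 70 mm high, bystander, origin under its centre
Things that resemble listed ones, but are neither listed nor needed, are in the scene too. Leave any green or purple look-alike of the box alone.

How it is judged:
By the outcome, as a careful person would: the job done as asked, in the order asked, and still so for the second after the job is handed in, while the arm keeps its last pose, push and grip.
It also fails if it takes over 69 s, if anything falls off the work surface, if the arm or the gripper's body presses on something with over 40 N, if the wrist force passes 120 N, or if a joint passes its speed limit or range.

ROBOT

A 7-joint arm with a two-finger parallel gripper is mounted at the origin on the work surface. World frame = base frame: x ahead of the robot, y to its left, z up, the work surface at z = 0. Lengths are in mm, angles in rad, forces in N, time in s.
With the tool pointing down it reaches from about 350 to 900 mm from the base axis. Payload 19.9 kg.
Tool frame: the origin (TCP) lies at the very end of the fingers, on their centre line; the grasp point (between the pads) lies 19 mm behind it; z points along the fingers, y is the line along which they close (so a half turn about z gives the same grasp; the last joint's range is limited). The gripper opens to 94 mm and grips with 3 to 60 N. Pads are 16 mm wide; open, the fingers measure 119 mm over their backs; the gripper's body (75 mm by 177 mm) begins 78 mm behind the grasp point.
Start: joints at [-1.216, 0.417, -0.01, 1.614, 0.005, 1.111, -0.053], TCP at [241.531, 576.421, 205.425] pointing down, gripper open.
Joint ranges: [-2.81, 2.81], [-0.39, 2.02], [-1.27, 1.25], [0.06, 2.57], [-1.19, 4.33], [0.19, 2], [-2.82, 2.82]. Speed limits (rad/s): [1.89, 1.89, 2.39, 2.39, 3.01, 3.01, 3.01].

INTERFACE

Orientations are given as a rotation vector (axis times angle).
In Python, from station import r gives the robot as it stands.
- The arm moves only by the shell command python3 -m pendant 'ROWS' [FORCE]. ROWS is a JSON object of lists of equal length, an entry for each row: "translation": the shift along the world's x, y, z in mm, a list of three; "rotation": the turn, a rotation vector about the world's x, y, z in degrees, a list of three; "gripper": the finger opening in mm, from 0 to 94. A call has 1 to 5 rows; each row shifts and turns the commanded pose from where the row before left it; what a row does not reach is not made up. A row lasts 1/10 s, in which the tool goes at most 50 mm and 8.59 degrees, less where a joint would pass 70% of its speed; a pose out of reach is approached as far as the arm can. A call is refused whole if a number of a shift passes 50 or a number of a turn 8.59, either way. A call with a gripper value outside its range is refused whole. The fingers move at their own pace and stop on an object; FORCE is the grip in N (left out, the last holds). Time passes only in rows, so rows that do not move let the fingers close. It gives the time, the measured TCP pose, the force, the opening and the grip force at its end, in the units of the state.
- r.get_state(): the state, without advancing time (a new reading comes with each control period).
- r.camera(name): name is "scene" or "side" or "wrist"; returns (picture, depth): 480x640x3 uint8, red, green, blue; 480x640 float32, mm along the optical axis (not along the pixel's ray), 0 where there is no reading.
- r.get_calibration(name): a dict with "intrinsics" (3x3 intrinsics, pixels), "extrinsics" (4x4, takes a point from camera to world coordinates). Camera axes: x right, y down, z forward; pixel columns grow to the right and rows downward; lengths in mm; the calibration is good to about 2 mm. The wrist camera is an equidistant fisheye: a pixel r from the principal point sees the ray r / f radians off the axis. A picture is of the moment at which its call begins: read the wrist's pose just before it. get_calibration takes no time and is no camera call; for the wrist camera it gives the pose at the moment of the call.
- r.hand_in(): hands the job in; it is judged then, once.
The state is a dict: "time": time; "q": joint angles; "qvel": joint speeds; "effort": joint torques, N m; "ee_pos": TCP position; "orientation": TCP orientation; "ft_force": force on the tool from outside, world axes, zero at the start; "ft_torque": the same for the moment, N m; "finger_gap": finger opening in mm; "grip_force": force on a finger pad.
Only numpy, scipy, OpenCV 4.12 (cv2) and the standard library are available. Lean on these libraries where they do the work, as an engineer would, in place of code of your own. Each camera call takes 0.05 s, during which the arm holds its last target. There are 200 camera calls.

## Working session

There is one attempt and no reset: what is moved stays moved. The work goes in short steps, Python scripts to look and compute and a shell command to move; the robot and the scene stay as the last step left them, time stands still between calls to the robot, and variables do not carry over. Pictures are saved under pics/ and viewed, at most 10 in all, crops included, and the job is handed in when it is done.

```bash
ls; mkdir -p pics; cat > h.py <<'E'
import numpy as np, cv2
from station import r
def shot(n):
    c=r.get_calibration(n); p,d=r.camera(n); return p,d,np.array(c["intrinsics"]),np.array(c["extrinsics"])
def cloud(d,K,T):
    v,u=np.mgrid[:480,:640]
    P=np.stack([(u-K[0,2])/K[0,0]*d,(v-K[1,2])/K[1,1]*d,d],-1)
    return P@T[:3,:3].T+T[:3,3]
E
python3 - <<'E'
from h import *
for n in("scene","side"):
    p,d,K,T=shot(n); cv2.imwrite(f"pics/{n}0.png",p[...,::-1]); np.savez(n+"0.npz",p=p,d=d,K=K,T=T); print(n,K.round(1).tolist(),T.round(2).tolist())
s=r.get_state(); print(s)
E
```

```text
pics
scene [[517.0, 0.0, 314.7], [0.0, 517.0, 235.8], [0.0, 0.0, 1.0]] [[-0.42, 0.68, -0.6, 1445.86], [0.91, 0.31, -0.29, 395.65], [-0.01, -0.66, -0.75, 1169.22], [0.0, 0.0, 0.0, 1.0]]
side [[479.8, 0.0, 318.4], [0.0, 479.8, 245.7], [0.0, 0.0, 1.0]] [[0.86, -0.29, 0.43, 80.75], [-0.52, -0.45, 0.73, -844.38], [-0.02, -0.84, -0.54, 647.44], [0.0, 0.0, 0.0, 1.0]]
{'time': 0.1, 'q': array([-1.21553365,  0.41787721, -0.01029803,  1.61409882,  0.00473286,
        1.11069005, -0.05301788]), 'qvel': array([ 0.00062336,  0.00011898, -0.0010134 , -0.00071712,  0.00040503,
        0.00054765,  0.00066759]), 'effort': array([ 2.16370383e-03, -8.52585053e+01,  6.40096497e-01, -4.26688671e+01,
       -4.88989998e-02,  1.64121226e-02, -2.67889945e-06]), 'ee_pos': array([241.41667372, 576.13687297, 204.91738606]), 'orientation': array([-6.19134856e-01, -3.07988436e+00,  1.64448881e-03]), 'ft_force': array([-1.08534037, -0.29854506, -0.36066375]), 'ft_torque': array([ 0.01030396, -0.00636191, -0.03564584]), 'grip_force': 0.0, 'finger_gap': 93.7645797893442}
```

View pics/scene0.png

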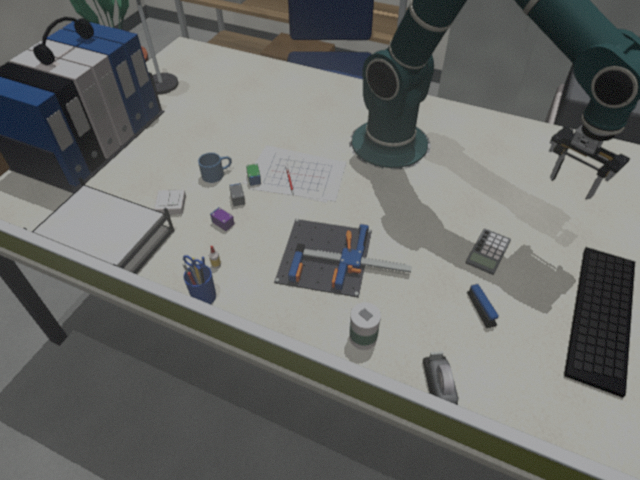

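View pics/side0.png

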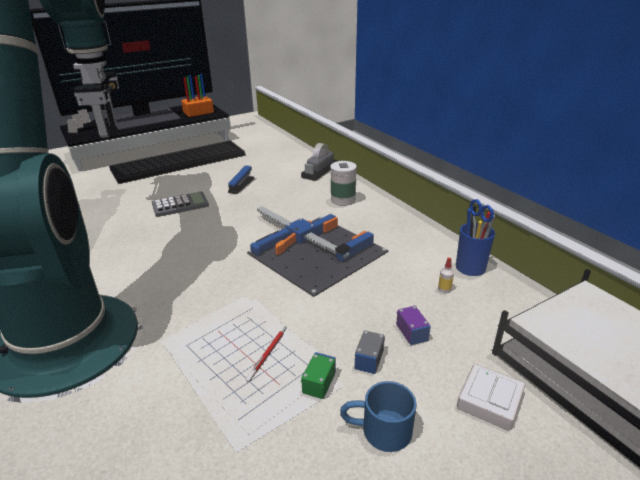

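The scene view shows the grey box at (237,194) and the side view at (369,350). The look-alikes are green (254,174 / 319,375) and purple (222,219 / 413,324). I choose the grey one. The clamp head is at scene (350,258), the sliding jaw at (297,262), and the trigger near (349,240).

```bash
python3 - <<'E'
from h import *
from scipy import ndimage as N
for n,px in(("scene",(237,194)),("side",(369,350))):
    f=np.load(n+"0.npz"); p,d,K,T=[f[k] for k in"pdKT"]; W=cloud(d,K,T)
    hsv=cv2.cvtColor(p,cv2.COLOR_RGB2HSV); H,S,V=[hsv[...,i].astype(int) for i in range(3)]
    c=W[px[1],px[0]]; near=np.hypot(*(W[...,:2]-c[:2]).transpose(2,0,1))<60
    top=near&(abs(W[...,2]-40)<7); l,k=N.label(top); top=l==1+np.argmax(N.sum(top,l,range(1,k+1)))
    q=W[top]; print(n,"box px",c.round(),"n",len(q),"z",q[:,2].mean().round(1),"rect",cv2.minAreaRect(q[:,:2].astype(np.float32)))
    bl=near&(H>100)&(H<130)&(S>90)&(W[...,2]>8)&(W[...,2]<50); print("blue",bl.sum(),W[bl].mean(0).round(1) if bl.any() else"")
    o=(H<18)&(S>140)&(V>90)&(W[...,2]>8)&(W[...,2]<50)&(d>0)
    l,k=N.label(o)
    for i in range(1,k+1):
        m=l==i
        if m.sum()>15: print("orange",m.sum(),N.center_of_mass(m)[::-1],W[m].mean(0).round(1),cv2.minAreaRect(W[m][:,:2].astype(np.float32)))
    pc=(350,258) if n=="scene" else (303,232)
    b=(H>100)&(H<130)&(S>110)&(np.hypot(*(W[...,:2]-W[pc[1],pc[0]][:2]).transpose(2,0,1))<260)&(W[...,2]>15)&(W[...,2]<60)
    l,k=N.label(b)
    for i in range(1,k+1):
        m=l==i
        if m.sum()>40: print("blueclamp",m.sum(),N.center_of_mass(m)[::-1],W[m].mean(0).round(1),cv2.minAreaRect(W[m][:,:2].astype(np.float32)))
    dk=(V<90)&(abs(W[...,2]-6)<6)&(np.hypot(*(W[...,:2]-W[pc[1],pc[0]][:2]).transpose(2,0,1))<260)&(d>0)
    l,k=N.label(N.binary_closing(dk,iterations=2)); 
    m=l==1+np.argmax(N.sum(dk,l,range(1,k+1))); print("plate",m.sum(),cv2.boxPoints(cv2.minAreaRect(W[m&dk][:,:2].astype(np.float32))).round(),cv2.minAreaRect(W[m&dk][:,:2].astype(np.float32)))
    e=[]
    for (x0,x1,y0,y1) in [((190,330,150,245) if n=="scene" else (290,440,290,410))]:
        e=cv2.resize(p[y0:y1,x0:x1],None,fx=4,fy=4,interpolation=cv2.INTER_CUBIC)
    cv2.imwrite(f"pics/box_{n}.png",e[...,::-1])
E
```

```text
scene box px [ 485. -338.   39.] n 191 z 40.0 rect ((474.2196350097656, -347.78778076171875), (70.81381225585938, 39.405548095703125), 39.61253356933594)
blue 0 
orange 37 (np.float64(348.27027027027026), np.float64(239.1081081081081)) [511.9  52.8  34.2] ((513.0091552734375, 54.004051208496094), (59.484195709228516, 8.75857162475586), 23.296070098876953)
blueclamp 472 (np.float64(350.6800847457627), np.float64(256.6101694915254)) [572.2  85.5  38.9] ((558.5166015625, 83.17449951171875), (229.91563415527344, 52.1493034362793), 12.02774429321289)
blueclamp 130 (np.float64(295.0615384615385), np.float64(263.4230769230769)) [661.4 -45.7  40.9] ((659.687255859375, -46.49552536010742), (83.70193481445312, 16.880340576171875), 11.041513442993164)
plate 3519 [[ 427.   94.]
 [ 480. -137.]
 [ 724.  -81.]
 [ 671.  149.]] ((575.5982666015625, 6.1456756591796875), (249.74453735351562, 236.91693115234375), 12.89074420928955)
side box px [ 461. -364.   41.] n 649 z 40.5 rect ((470.91522216796875, -351.33099365234375), (65.9073715209961, 40.492469787597656), 39.06650924682617)
blue 293 [ 447.8 -371
[... 471 characters left out ...]
705884)) [ 332.9 -233.3   10.2] ((332.2396240234375, -233.35841369628906), (81.85486602783203, 6.7472662925720215), 35.72108840942383)
blueclamp 572 (np.float64(290.54895104895104), np.float64(230.92132867132867)) [542.3  76.1  36.8] ((550.565673828125, 76.6541748046875), (234.4558563232422, 53.56446075439453), 3.8395004272460938)
blueclamp 141 (np.float64(358.8085106382979), np.float64(239.63120567375887)) [656.8 -54.   40.5] ((658.02880859375, -52.78900146484375), (79.36389923095703, 20.787368774414062), 6.7552490234375)
plate 3476 [[ 426.   87.]
 [ 476. -144.]
 [ 718.  -92.]
 [ 668.  139.]] ((571.931884765625, -2.20867919921875), (247.07815551757812, 236.1341552734375), 12.18378734588623)
```

View pics/box_side.png

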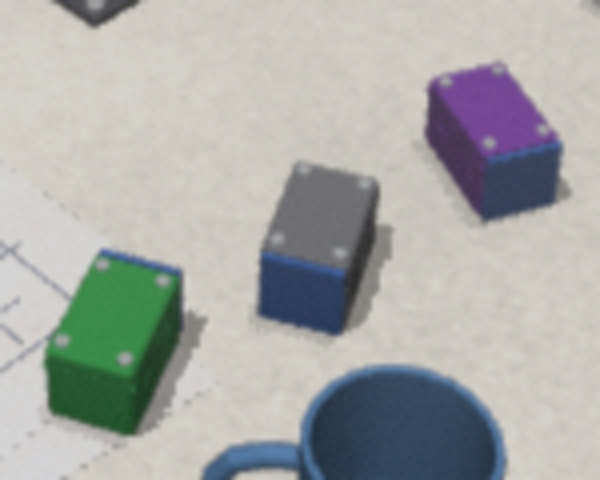

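The crop confirms the choice: grey box, upright, blue plate on its near end (crop ~(300,290)), with green at left and purple at right. Box centre is about (472,-350), long axis 39°. The clamp origin is about (574,76), with its y axis at 12.6° and bar at about 0.028. Moving above the box now.

```bash
python3 -m pendant '{"translation":[[11.5,-46,0],[11.5,-46,0],[11.5,-46,0],[11.5,-46,0],[11.5,-46,0]],"rotation":[[0,0,-6],[0,0,-6],[0,0,-6],[0,0,-6],[0,0,-6]],"gripper":[70,70,70,70,70]}'
python3 -m pendant '{"translation":[[11.5,-46,0],[11.5,-46,0],[11.5,-46,0],[11.5,-46,0],[11.5,-46,0]],"rotation":[[0,0,-6],[0,0,-6],[0,0,-6],[0,0,-6],[0,0,-6]],"gripper":[70,70,70,70,70]}'
python3 -m pendant '{"translation":[[11.5,-46,0],[11.5,-46,0],[11.5,-46,0],[11.5,-46,0],[11.5,-46,0]],"rotation":[[0,0,-6],[0,0,-6],[0,0,-6],[0,0,-6],[0,0,-6]],"gripper":[70,70,70,70,70]}'
python3 -m pendant '{"translation":[[11.5,-46,0],[11.5,-46,0],[11.5,-46,0],[11.5,-46,0],[0,0,0]],"rotation":[[0,0,-6],[0,0,-6],[0,0,-6],[0,0,-6],[0,0,0]],"gripper":[70,70,70,70,70]}'
```

```text
time: 0.6
ee_pos: [299.0, 344.4, 205.2]
orientation: [-1.401, -2.812, 0.0]
ft_force: [1.4, 0.1, 0.5]
finger_gap: 70.0
grip_force: 0.0
time: 1.1
ee_pos: [356.4, 114.6, 205.4]
orientation: [-2.081, -2.353, -0.0]
ft_force: [1.7, 0.3, 0.5]
finger_gap: 70.3
grip_force: 0.0
time: 1.6
ee_pos: [414.0, -115.5, 205.6]
orientation: [2.619, 1.735, 0.001]
ft_force: [1.6, 1.4, -0.2]
finger_gap: 70.2
grip_force: 0.0
time: 2.1
ee_pos: [459.2, -303.0, 204.8]
orientation: [2.924, 1.144, -0.005]
ft_force: [-1.1, 1.5, 1.2]
finger_gap: 70.1
grip_force: 0.0
```

```bash
cat >> h.py <<'E'
def wplane(uv,K,T,z):
    uv=np.atleast_2d(np.array(uv,float)); a=(uv[:,0]-K[0,2])/K[0,0]; b=(uv[:,1]-K[1,2])/K[1,1]
    t=np.hypot(a,b)+1e-9; ray=np.stack([np.sin(t)*a/t,np.sin(t)*b/t,np.cos(t)],-1)@T[:3,:3].T
    return T[:3,3]+ray*((z-T[2,3])/ray[:,2])[:,None]
def wpix(P,K,T):
    c=(np.atleast_2d(P)-T[:3,3])@T[:3,:3]; rr=np.hypot(c[:,0],c[:,1]); t=np.arctan2(rr,c[:,2])
    return np.stack([K[0,2]+K[0,0]*t*c[:,0]/rr,K[1,2]+K[1,1]*t*c[:,1]/rr],-1)
E
python3 - <<'E'
from h import *
p,d,K,T=shot("wrist"); np.savez("w1.npz",p=p,d=d,K=K,T=T); cv2.imwrite("pics/w1.png",p[...,::-1])
print(K.round(1).tolist(),T.round(2).tolist(), wpix([[472,-350,40]],K,T), d[d>0].min() if (d>0).any() else 0)
f=np.load("scene0.npz"); W=cloud(f["d"],f["K"],f["T"]); print("wipes",W[315,365].round(), W[340,365].round())
E
```

```text
[[371.6, 0.0, 315.1], [0.0, 371.6, 236.8], [0.0, 0.0, 1.0]] [[0.68, -0.71, -0.18, 509.8], [-0.73, -0.66, -0.16, -256.9], [0.0, 0.24, -0.97, 383.37], [0.0, 0.0, 0.0, 1.0]] [[359.0600211  242.47230971]] 50.000008
wipes [782. 205. 110.] [813. 221.  53.]
```

View pics/w1.png

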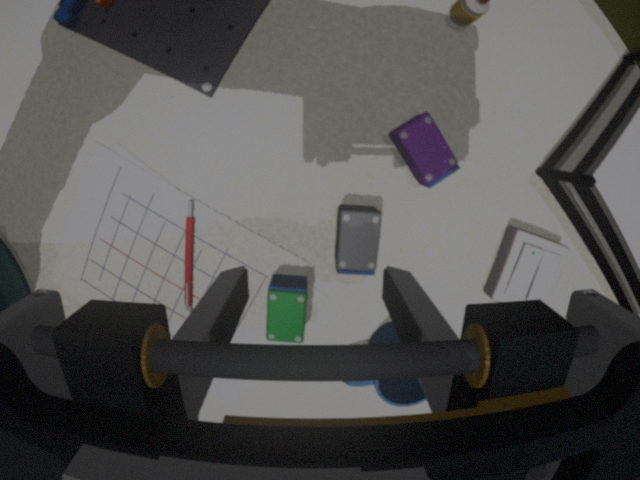

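The wrist view shows the grey box centred at about (358,240), with its lid screws near (345,211), (374,211), (342,267) and (369,267). Green is at (288,308), purple at (425,150) and the mug at (400,360).

```bash
python3 - <<'E'
from h import *
from scipy import ndimage as N
f=np.load("w1.npz"); p,d,K,T=[f[k] for k in"pdKT"]
g=cv2.cvtColor(p,cv2.COLOR_RGB2GRAY).astype(float); 
q=[]
for u,v in((345,211),(374,211),(342,267),(369,267)):
    w=g[v-5:v+6,u-5:u+6]; w=np.clip(w-np.median(w)-20,0,None); cy,cx=N.center_of_mass(w); q.append((u-5+cx,v-5+cy))
X=wplane(q,K,T,40); print(np.round(q,1).tolist(),X.round(1).tolist(),"c",X.mean(0).round(1))
a=X[:2].mean(0)-X[2:].mean(0); print("long",np.linalg.norm(a),np.degrees(np.arctan2(a[1],a[0])),"wid",np.linalg.norm(X[0]-X[1]))
m=wplane([[400,335],[400,405],[370,360],[430,360]],K,T,70);print("mug",m.round())
s=r.get_state(); R=cv2.Rodrigues(s["orientation"])[0]; print(s["ee_pos"],"close",np.degrees(np.arctan2(R[1,1],R[0,1])),s["q"].round(2))
E
```

```text
[[346.2, 214.9], [376.2, 211.6], [342.3, 263.8], [370.9, 265.2]] [[482.9, -322.3, 40.0], [504.8, -341.0, 40.0], [445.5, -353.1, 40.0], [463.5, -374.8, 40.0]] c [ 474.2 -347.8   40. ]
long 50.872991472032595 39.39728753426199 wid 28.79482934564215
mug [[ 437. -438.   70.]
 [ 377. -506.   70.]
 [ 397. -436.   70.]
 [ 437. -485.   70.]]
[ 459.14582998 -300.26089661  204.61001886] close -46.99670137440915 [-0.16  0.38  0.86  1.83 -0.32  1.08  0.  ]
```

```bash
python3 -m pendant '{"translation":[[7,-25,0],[6,-26,-23],[0,0,-50],[0,0,-50],[0,0,-20]],"rotation":[[0,0,-3.6],[0,0,0],[0,0,0],[0,0,0],[0,0,0]],"gripper":[70,70,70,70,70]}'
python3 -m pendant '{"translation":[[0,0,-20],[0,0,-20],[0,0,-10],[0,0,0],[0,0,0]],"rotation":[[0,0,0],[0,0,0],[0,0,0],[0,0,0],[0,0,0]],"gripper":[70,70,70,70,70]}'
python3 -m pendant '{"translation":[[0,0,0],[0,0,0],[0,0,0],[0,0,0],[0,0,0]],"rotation":[[0,0,0],[0,0,0],[0,0,0],[0,0,0],[0,0,0]],"gripper":[30,30,30,30,30]}' 15
```

```text
time: 2.65
ee_pos: [471.5, -345.8, 58.4]
orientation: [-2.95, -1.067, 0.004]
ft_force: [0.5, 0.8, 0.1]
finger_gap: 69.9
grip_force: 0.0
time: 3.15
ee_pos: [473.4, -348.4, 13.2]
orientation: [2.955, 1.067, 0.001]
ft_force: [0.1, -0.6, -1.0]
finger_gap: 69.9
grip_force: 0.0
time: 3.65
ee_pos: [473.1, -348.6, 12.6]
orientation: [2.955, 1.066, 0.0]
ft_force: [-0.0, 0.6, 4.3]
finger_gap: 39.9
grip_force: 15.0
```

```bash
python3 -m pendant '{"translation":[[0,0,15],[0,0,40],[0,0,50],[21,40.7,45],[21,40.7,0]],"rotation":[[0,0,0],[0,0,0],[0,0,0],[0,0,7],[0,0,7]],"gripper":[30,30,30,30,30]}'
python3 -m pendant '{"translation":[[21,40.7,0],[21,40.7,0],[21,40.7,0],[21,40.7,0],[21,40.7,0]],"rotation":[[0,0,7],[0,0,7],[0,0,7],[0,0,7],[0,0,7]],"gripper":[30,30,30,30,30]}'
python3 -m pendant '{"translation":[[21,40.7,0],[21,40.7,0],[0,0,0],[0,0,0]],"rotation":[[0,0,7],[0,0,7],[0,0,0],[0,0,0]],"gripper":[30,30,30,30]}'
python3 - <<'E'
from h import *
p,d,K,T=shot("wrist"); np.savez("w2.npz",p=p,d=d,K=K,T=T); cv2.imwrite("pics/w2.png",p[...,::-1])
s=r.get_state(); R=cv2.Rodrigues(s["orientation"])[0]; print(s["ee_pos"],"close",np.degrees(np.arctan2(R[1,1],R[0,1])),s["grip_force"])
E
```

```text
time: 4.15
ee_pos: [511.4, -278.6, 158.1]
orientation: [2.798, 1.416, 0.006]
ft_force: [1.2, -0.2, -2.9]
finger_gap: 40.1
grip_force: 15.0
time: 4.65
ee_pos: [615.9, -71.1, 153.6]
orientation: [2.242, 2.2, 0.0]
ft_force: [-0.1, -0.8, -1.0]
finger_gap: 39.9
grip_force: 15.0
time: 5.05
ee_pos: [657.4, 9.3, 153.0]
orientation: [1.961, 2.454, -0.001]
ft_force: [-0.7, -0.4, -1.1]
finger_gap: 39.8
grip_force: 15.0
[657.14932116   7.91365675 153.06723009] close 12.596190485661833 14.997538626194
```

View pics/w2.png

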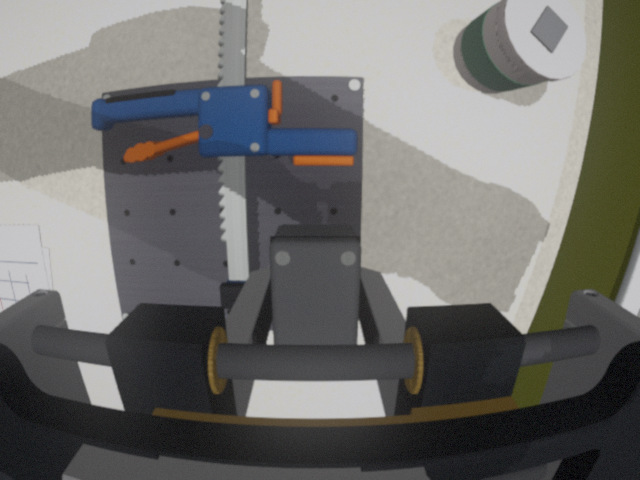

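The wrist view shows the held box (lid at about (316,285)), the fixed orange pad at (294–353, 155–165), the trigger at (125–200, 135–160) and the head at (233,122). The sliding jaw is hidden behind the hand near (232,295).

```bash
cat > clampfit.py <<'E'
from h import *
def fit(p,K,T,u0=285,u1=360,v0=140,v1=175):
    hsv=cv2.cvtColor(p,cv2.COLOR_RGB2HSV); m=((hsv[...,0]<18)&(hsv[...,1]>140)&(hsv[...,2]>90))
    mm=np.zeros_like(m); mm[v0:v1,u0:u1]=m[v0:v1,u0:u1]
    v,u=np.nonzero(mm); X=wplane(np.c_[u,v],K,T,38)
    return mm.sum(),X,cv2.minAreaRect(X[:,:2].astype(np.float32))
E
python3 - <<'E'
from clampfit import *
f=np.load("w2.npz"); p,d,K,T=[f[k] for k in"pdKT"]
n,X,rc=fit(p,K,T); print(n,rc,cv2.boxPoints(rc).round(1).tolist())
# screws of plate corner, head screws at z ~40, arm corners
print("head corners z40",wplane([[200,93],[268,90],[200,156],[268,154]],K,T,40).round(1).tolist())
print("arm end",wplane([[357,130],[357,155]],K,T,40).round(1).tolist())
print("plate corner",wplane([[362,77],[104,92]],K,T,6).round(1).tolist())
print("trigger blade",wplane([[140,152],[200,134]],K,T,33).round(1).tolist(), "grip",wplane([[97,115],[200,104]],K,T,33).round(1).tolist())
o=np.array([573.7,75.8]);x=np.array([.218,-.976]);y=np.array([.976,.218])
for P in((30,50),(30,98),(22,101),(-36,-28),(-9.,-85)): 
    w=o+P[0]*x+P[1]*y; print(P,w.round(1),wpix([[*w,38]],K,T).round(1))
E
```

```text
534 ((650.4323120117188, 66.91100311279297), (47.24449157714844, 6.457104206085205), 12.909252166748047) [[626.7000122070312, 64.80000305175781], [628.0999755859375, 58.5], [674.2000122070312, 69.0], [672.7000122070312, 75.30000305175781]]
head corners z40 [[542.2, 100.5, 40.0], [596.3, 112.0, 40.0], [552.9, 50.2, 40.0], [607.3, 62.3, 40.0]]
arm end [[670.9, 96.1, 40.0], [675.4, 76.9, 40.0]]
plate corner [[668.0, 145.8, 6.0], [428.7, 92.9, 6.0]]
trigger blade [[495.0, 43.7, 33.0], [547.2, 67.5, 33.0]] grip [[443.3, 70.1, 33.0], [541.9, 92.0, 33.0]]
(30, 50) [629.   57.4] [[293.9 165.7]]
(30, 98) [675.9  67.9] [[354.7 166.1]]
(22, 101) [677.1  76.3] [[358.6 156.1]]
(-36, -28) [538.5 104.8] [[197.7  87.5]]
(-9.0, -85) [488.8  66.1] [[135.6 125.3]]
```

```bash
python3 -m pendant '{"translation":[[4,11,0],[0,0,-40],[0,0,-40],[0,0,-25],[0,0,0]],"rotation":[[0,0,0],[0,0,0],[0,0,0],[0,0,0],[0,0,0]],"gripper":[30,30,30,30,30]}'
python3 - <<'E'
from h import *
p,d,K,T=shot("wrist"); np.savez("w3.npz",p=p,d=d,K=K,T=T); cv2.imwrite("pics/w3.png",p[...,::-1])
s=r.get_state(); print(s["ee_pos"],s["ft_force"])
E
```

```text
time: 5.6
ee_pos: [659.3, 19.5, 44.5]
orientation: [-1.962, -2.449, 0.006]
ft_force: [-0.6, 0.1, -1.5]
finger_gap: 40.0
grip_force: 15.0
[660.7023921   19.30787415  46.88950221] [ 0.10163146  0.10129495 -0.37499445]
```

View pics/w3.png

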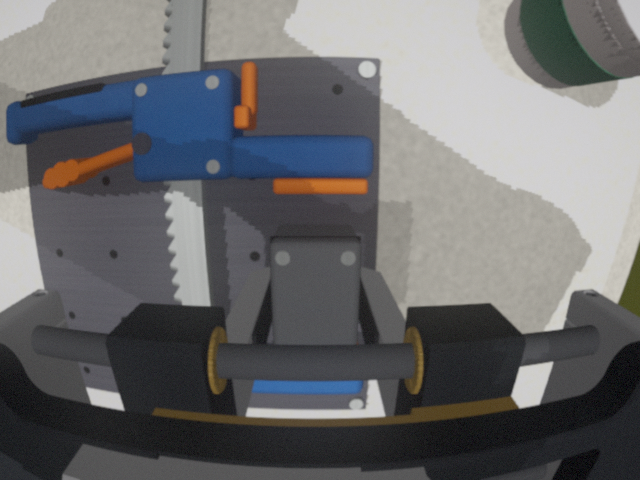

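The view shows the box lid in the fingers at (316,290), clear of the fixed pad at (274–367, 192). The sliding jaw's blue top is visible below the gripper bar at (308,385).

```bash
python3 - <<'E'
from clampfit import *
f=np.load("w3.npz"); p,d,K,T=[f[k] for k in"pdKT"]
o=np.array([572.4,76.9]);x=np.array([.219,-.976]);y=np.array([.976,.219])
def cl(uv,z):
    X=wplane(uv,K,T,z)[:,:2]-o; return np.c_[X@x,X@y].round(1).tolist()
print("near pad face",cl([[274,193],[367,192]],38))
print("far arm back",cl([[270,392],[355,391]],40))
print("lid edge/screws",cl([[272,239],[360,239],[282,258],[348,258]],46.9-12.6+40))
E
```

```text
near pad face [[30.1, 51.2], [29.5, 98.1]]
far arm back [[149.8, 44.3], [148.7, 96.1]]
lid edge/screws [[44.9, 54.1], [44.9, 90.7], [53.1, 58.1], [53.1, 85.9]]
```

```bash
python3 -m pendant '{"translation":[[0,2,-15],[0,0,-10],[0,0,-3],[0,0,0],[0,0,0]],"rotation":[[0,0,0],[0,0,0],[0,0,0],[0,0,0],[0,0,0]],"gripper":[30,30,30,30,30]}'
```

```text
time: 6.15
ee_pos: [661.6, 21.6, 19.9]
orientation: [1.963, 2.452, 0.0]
ft_force: [1.2, -1.0, -1.4]
finger_gap: 39.7
grip_force: 15.0
```

```bash
python3 -m pendant '{"translation":[[0,0,-0.6],[0,0,-0.6],[0,0,0],[0,0,0]],"rotation":[[0,0,0],[0,0,0],[0,0,0],[0,0,0]],"gripper":[30,30,30,30]}'
python3 -m pendant '{"translation":[[0,0,0],[0,0,0],[0,0,0],[0,0,0],[0,0,0]],"rotation":[[0,0,0],[0,0,0],[0,0,0],[0,0,0],[0,0,0]],"gripper":[43,46,50,58,64]}'
```

```text
time: 6.55
ee_pos: [661.6, 21.7, 18.6]
orientation: [1.963, 2.453, 0.0]
ft_force: [-1.3, -0.6, 3.9]
finger_gap: 40.0
grip_force: 15.0
time: 7.05
ee_pos: [661.4, 21.7, 18.2]
orientation: [-1.963, -2.453, 0.0]
ft_force: [-0.4, -0.2, 1.0]
finger_gap: 61.8
grip_force: 0.0
```

```bash
python3 -m pendant '{"translation":[[0,0,15],[0,0,35],[0,0,50],[0,0,30],[-16,4.9,0]],"rotation":[[0,0,0],[0,0,0],[0,0,0],[0,0,0],[0,0,-8.2]],"gripper":[64,64,64,80,94]}'
python3 -m pendant '{"translation":[[-16,4.9,0],[-16,4.9,0],[-16,4.9,0],[-16,4.9,0],[-16,4.9,0]],"rotation":[[0,0,-8.2],[0,0,-8.2],[0,0,-8.2],[0,0,-8.2],[0,0,-8.2]],"gripper":[94,94,94,94,94]}'
python3 -m pendant '{"translation":[[-16,4.9,0],[-16,4.9,0],[-16,4.9,0],[-16,4.9,0],[-16,4.9,0]],"rotation":[[0,0,-8.2],[0,0,-8.2],[0,0,-8.2],[0,0,-8.2],[0,0,-8]],"gripper":[94,94,94,94,94]}'
python3 -m pendant '{"translation":[[0,0,0],[0,0,0]],"rotation":[[0,0,0],[0,0,0]],"gripper":[94,94]}'
python3 - <<'E'
from h import *
p,d,K,T=shot("wrist"); np.savez("w4.npz",p=p,d=d,K=K,T=T); cv2.imwrite("pics/w4.png",p[...,::-1])
s=r.get_state(); R=cv2.Rodrigues(s["orientation"])[0]; print(s["ee_pos"],"close",np.degrees(np.arctan2(R[1,1],R[0,1])),s["q"])
E
```

```text
time: 7.55
ee_pos: [648.4, 25.6, 154.1]
orientation: [2.131, 2.301, 0.009]
ft_force: [-0.3, -0.4, -1.0]
finger_gap: 77.0
grip_force: 0.0
time: 8.05
ee_pos: [564.8, 51.3, 149.3]
orientation: [-2.81, -1.404, -0.001]
ft_force: [-0.0, -0.3, 0.4]
finger_gap: 93.9
grip_force: 0.0
time: 8.55
ee_pos: [484.8, 75.9, 149.1]
orientation: [-3.122, -0.337, -0.001]
ft_force: [-0.3, 0.6, 0.6]
finger_gap: 94.0
grip_force: 0.0
time: 8.75
ee_pos: [485.9, 76.1, 149.0]
orientation: [-3.121, -0.354, -0.001]
ft_force: [0.5, 0.9, -1.1]
finger_gap: 93.9
grip_force: 0.0
[486.17250034  75.70871019 148.88046048] close -77.08937009911118 [-0.99648325  0.36911934  0.94344912  2.01798087 -0.3726221   0.93364351
 -1.20378473]
```

View pics/w4.png

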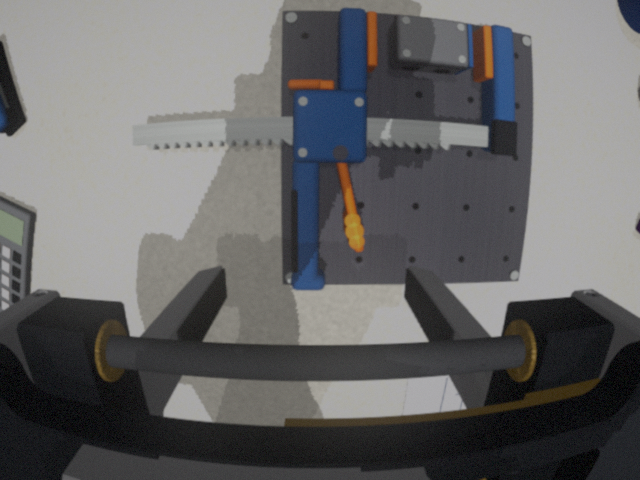

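The view shows the box (432,42) standing between the near pad (373,40) and the far pad (484,52). The trigger swell is at (354,232), the grip at (307,225) and the fingers straddle both. Checking positions in clamp coordinates.

```bash
python3 - <<'E'
from clampfit import *
f=np.load("w4.npz"); p,d,K,T=[f[k] for k in"pdKT"]
o=np.array([572.4,76.9]);x=np.array([.219,-.976]);y=np.array([.976,.219])
def cl(uv,z):
    X=wplane(uv,K,T,z)[:,:2]-o; return np.c_[X@x,X@y].round(1).tolist()
print("near face",cl([[377,13],[377,69]],38),"far pad",cl([[481,25],[475,78],[493,28],[492,80]],38))
print("lid corners",cl([[397,15],[467,24],[398,62],[468,68]],46))
print("head",cl([[294,91],[365,91],[294,162],[365,162]],40))
print("swell",cl([[344,232],[365,232],[354,232]],33),"grip",cl([[293,225],[320,225]],33),"gripend",cl([[307,288]],33))
E
```

```text
near face [[30.9, 95.8], [30.3, 47.6]] far pad [[120.9, 96.5], [113.3, 47.8], [132.5, 95.7], [129.4, 48.1]]
lid corners [[45.4, 92.3], [104.3, 92.1], [45.4, 52.6], [103.6, 53.7]]
head [[-33.9, 28.1], [20.6, 28.9], [-33.7, -27.4], [21.2, -26.8]]
swell [[6.4, -84.1], [23.7, -84.0], [14.6, -84.1]] grip [[-35.1, -78.6], [-13.2, -78.4]] gripend [[-23.8, -133.2]]
```

```bash
python3 -m pendant '{"translation":[[0,-1,-45],[0,0,-45],[0,0,-25],[0,0,-15],[0,0,-9]],"rotation":[[0,0,0],[0,0,0],[0,0,0],[0,0,0],[0,0,0]],"gripper":[94,94,94,94,94]}'
python3 -m pendant '{"translation":[[0,0,0],[0,0,0],[0,0,0],[0,0,0],[0,0,0]],"rotation":[[0,0,0],[0,0,0],[0,0,0],[0,0,0],[0,0,0]],"gripper":[85,70,60,60,60]}' 13
```

```text
time: 9.3
ee_pos: [485.8, 74.1, 8.5]
orientation: [3.122, 0.348, -0.001]
ft_force: [-0.2, 0.2, 0.0]
finger_gap: 94.1
grip_force: 0.0
time: 9.8
ee_pos: [485.5, 74.1, 10.0]
orientation: [3.122, 0.346, 0.001]
ft_force: [-1.8, -5.2, 1.9]
finger_gap: 60.9
grip_force: 2.2
```

```bash
python3 -m pendant '{"translation":[[0,0,0],[0,0,0],[0,0,0],[0,0,0],[0,0,0]],"rotation":[[0,0,0],[0,0,0],[0,0,0],[0,0,0],[0,0,0]],"gripper":[50,40,34,34,34]}' 13
python3 -m pendant '{"translation":[[0,0,0],[0,0,0],[0,0,0]],"rotation":[[0,0,0],[0,0,0],[0,0,0]],"gripper":[34,34,34]}' 13
python3 - <<'E'
from h import *
p,d,K,T=shot("wrist"); np.savez("w5.npz",p=p,d=d,K=K,T=T); cv2.imwrite("pics/w5.png",p[...,::-1])
E
```

```text
time: 10.3
ee_pos: [484.7, 75.8, 9.8]
orientation: [-3.12, -0.348, 0.002]
ft_force: [-6.7, 3.6, 5.4]
finger_gap: 38.8
grip_force: 13.0
time: 10.6
ee_pos: [484.7, 75.8, 9.8]
orientation: [-3.12, -0.348, 0.002]
ft_force: [-7.7, 4.4, 5.1]
finger_gap: 38.7
grip_force: 13.0
```

View pics/w5.png

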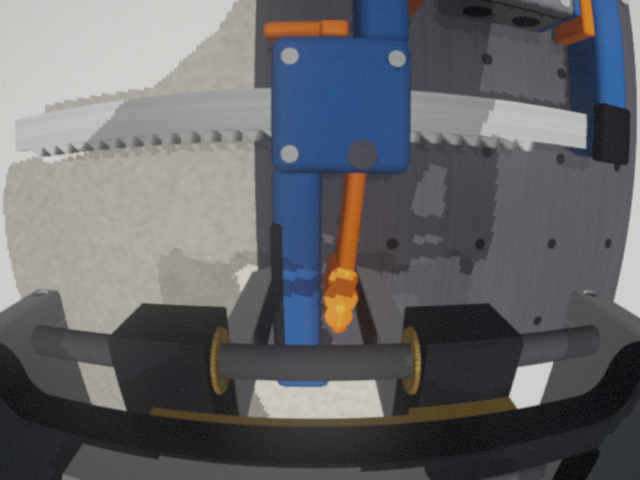

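The trigger is home against the grip at (340,290), opening 38.7. The bar and jaw at right (600,120) are drawn in, and the box sits at (520,10). Recentring slightly and doing the next stroke.

```bash
python3 -m pendant '{"translation":[[0,1.2,0],[0,0,0],[0,0,0],[0,0,0],[0,0,0]],"rotation":[[0,0,0],[0,0,0],[0,0,0],[0,0,0],[0,0,0]],"gripper":[55,75,90,90,90]}'
python3 -m pendant '{"translation":[[0,0,0],[0,0,0],[0,0,0],[0,0,0],[0,0,0]],"rotation":[[0,0,0],[0,0,0],[0,0,0],[0,0,0],[0,0,0]],"gripper":[75,60,45,34,34]}' 13
python3 -m pendant '{"translation":[[0,0,0],[0,0,0],[0,0,0]],"rotation":[[0,0,0],[0,0,0],[0,0,0]],"gripper":[34,34,34]}' 13
python3 - <<'E'
from h import *
p,d,K,T=shot("wrist"); np.savez("w6.npz",p=p,d=d,K=K,T=T); cv2.imwrite("pics/w6.png",p[...,::-1])
o=np.array([572.4,76.9]);x=np.array([.219,-.976])
for n in("w4","w5","w6"):
    f=np.load(n+".npz"); p,K,T=f["p"],f["K"],f["T"]
    # black cap of jaw: dark mask near clamp y~-5, z 40
    y=np.array([.976,.219]); xs=np.arange(95,190,.5)
    pts=np.array([[*(o+a*x+40*y),40] for a in xs]); uv=wpix(pts,K,T).round().astype(int)
    ok=(uv[:,0]>=0)&(uv[:,0]<640)&(uv[:,1]>=0)&(uv[:,1]<480)
    c=np.full((len(xs),3),0);c[ok]=p[uv[ok,1],uv[ok,0]]; bl=(c[:,2]>c[:,0]+40)
    print(n,"blue x range",xs[bl].min() if bl.any() else None,xs[bl].max() if bl.any() else None, ok.sum())
E
```

```text
time: 11.15
ee_pos: [485.6, 75.9, 9.4]
orientation: [-3.122, -0.347, -0.001]
ft_force: [0.7, -0.3, -0.8]
finger_gap: 75.6
grip_force: 0.4
time: 11.65
ee_pos: [484.5, 74.5, 9.0]
orientation: [3.122, 0.344, -0.003]
ft_force: [-4.4, -8.4, 1.6]
finger_gap: 46.3
grip_force: 3.9
time: 11.95
ee_pos: [484.1, 75.7, 8.9]
orientation: [-3.122, -0.346, 0.004]
ft_force: [-6.2, -2.2, 2.7]
finger_gap: 38.7
grip_force: 13.0
w4 blue x range 130.0 150.5 190
w5 blue x range 115.0 142.5 124
w6 blue x range 105.0 133.0 123
```

```bash
python3 -m pendant '{"translation":[[0,0,0],[0,0,0],[0,0,0],[0,0,0],[0,0,0]],"rotation":[[0,0,0],[0,0,0],[0,0,0],[0,0,0],[0,0,0]],"gripper":[65,92,92,92,92]}'
python3 -m pendant '{"translation":[[0,0,0],[0,0,0],[0,0,0]],"rotation":[[0,0,0],[0,0,0],[0,0,0]],"gripper":[92,92,92]}' 13
python3 -m pendant '{"translation":[[0,0,0],[0,0,0],[0,0,0],[0,0,0],[0,0,0]],"rotation":[[0,0,0],[0,0,0],[0,0,0],[0,0,0],[0,0,0]],"gripper":[75,60,45,34,34]}' 13
python3 -m pendant '{"translation":[[0,0,0],[0,0,0],[0,0,0],[0,0,0],[0,0,0]],"rotation":[[0,0,0],[0,0,0],[0,0,0],[0,0,0],[0,0,0]],"gripper":[34,34,34,34,34]}' 13
cat > jaw.py <<'E'
from h import *
import sys
o=np.array([572.4,76.9]);x=np.array([.219,-.976]);y=np.array([.976,.219])
p,d,K,T=shot("wrist"); cv2.imwrite("pics/%s.png"%sys.argv[1],p[...,::-1])
xs=np.arange(80,190,.5)
uv=wpix([[*(o+a*x+40*y),40] for a in xs],K,T).round().astype(int)
c=p[uv[:,1].clip(0,479),uv[:,0].clip(0,639)].astype(int); bl=c[:,2]>c[:,0]+40
print("jaw blue",xs[bl].min(),xs[bl].max())
E
python3 jaw.py w7
```

```text
time: 12.5
ee_pos: [485.6, 76.0, 9.4]
orientation: [-3.122, -0.347, -0.001]
ft_force: [0.5, -0.7, 0.1]
finger_gap: 75.6
grip_force: 0.4
time: 12.8
ee_pos: [485.3, 76.0, 9.3]
orientation: [-3.122, -0.347, 0.0]
ft_force: [0.3, -0.6, -0.1]
finger_gap: 91.6
grip_force: 0.0
time: 13.3
ee_pos: [484.7, 74.4, 9.1]
orientation: [3.121, 0.344, -0.002]
ft_force: [-3.2, -9.4, 1.2]
finger_gap: 55.6
grip_force: 4.3
time: 13.8
ee_pos: [484.2, 75.7, 9.0]
orientation: [-3.122, -0.346, 0.004]
ft_force: [-6.3, -1.7, 2.6]
finger_gap: 38.7
grip_force: 13.0
jaw blue 94.5 123.0
```

Trigger again reached home and the bar is at about 0.057, so the jaw is about touching. One more stroke should stop part way.

```bash
python3 -m pendant '{"translation":[[0,0,0],[0,0,0],[0,0,0],[0,0,0],[0,0,0]],"rotation":[[0,0,0],[0,0,0],[0,0,0],[0,0,0],[0,0,0]],"gripper":[65,92,92,92,92]}'
python3 -m pendant '{"translation":[[0,0,0],[0,0,0],[0,0,0]],"rotation":[[0,0,0],[0,0,0],[0,0,0]],"gripper":[92,92,92]}' 11
python3 -m pendant '{"translation":[[0,0,0],[0,0,0],[0,0,0],[0,0,0],[0,0,0]],"rotation":[[0,0,0],[0,0,0],[0,0,0],[0,0,0],[0,0,0]],"gripper":[80,70,60,50,34]}' 11
python3 -m pendant '{"translation":[[0,0,0],[0,0,0],[0,0,0],[0,0,0],[0,0,0]],"rotation":[[0,0,0],[0,0,0],[0,0,0],[0,0,0],[0,0,0]],"gripper":[34,34,34,34,34]}' 11
python3 jaw.py w8
```

```text
time: 14.35
ee_pos: [485.7, 76.0, 9.4]
orientation: [-3.122, -0.347, -0.001]
ft_force: [0.8, -0.4, 0.3]
finger_gap: 75.5
grip_force: 0.4
time: 14.65
ee_pos: [485.3, 75.9, 9.2]
orientation: [-3.122, -0.347, 0.0]
ft_force: [0.0, 0.3, -0.4]
finger_gap: 91.7
grip_force: 0.0
time: 15.15
ee_pos: [484.6, 74.1, 9.1]
orientation: [3.121, 0.344, -0.002]
ft_force: [-2.4, -17.8, 1.5]
finger_gap: 55.4
grip_force: 8.8
time: 15.65
ee_pos: [485.4, 73.6, 9.2]
orientation: [3.12, 0.343, 0.0]
ft_force: [0.7, -13.2, -2.1]
finger_gap: 48.6
grip_force: 11.0
jaw blue 91.5 120.5
```

View pics/w8.png

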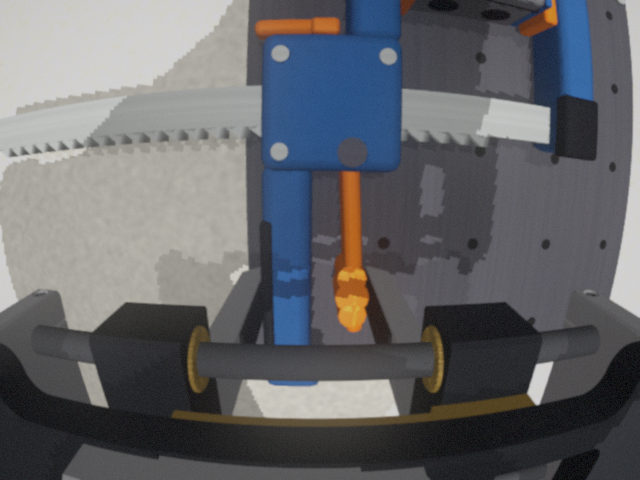

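The view shows the trigger stopped part way (350,295) with the jaw tight. The lateral force is about 13 N because only the trigger finger bears, so I'm easing the hand over until the rear finger also bears on the grip.

```bash
python3 -m pendant '{"translation":[[0.3,-1.2,0],[0.3,-1.2,0],[0,0,0],[0,0,0]],"rotation":[[0,0,0],[0,0,0],[0,0,0],[0,0,0]],"gripper":[34,34,34,34]}' 11
python3 -m pendant '{"translation":[[0.2,-0.8,0],[0.2,-0.8,0],[0,0,0],[0,0,0]],"rotation":[[0,0,0],[0,0,0],[0,0,0],[0,0,0]],"gripper":[34,34,34,34]}' 11
```

```text
time: 16.1
ee_pos: [485.6, 73.3, 9.2]
orientation: [-3.122, -0.346, 0.001]
ft_force: [-3.6, -3.8, 0.2]
finger_gap: 48.7
grip_force: 11.0
time: 16.5
ee_pos: [485.6, 73.0, 9.1]
orientation: [-3.121, -0.348, 0.002]
ft_force: [-7.1, 5.4, 2.8]
finger_gap: 49.2
grip_force: 11.0
```

```bash
python3 -m pendant '{"translation":[[0,0.8,0],[0,0,0],[0,0,0],[0,0,0]],"rotation":[[0,0,0],[0,0,0],[0,0,0],[0,0,0]],"gripper":[34,34,34,34]}' 14
python3 -m pendant '{"translation":[[0,0,0],[0,0,0],[0,0,0],[0,0,0],[0,0,0]],"rotation":[[0,0,0],[0,0,0],[0,0,0],[0,0,0],[0,0,0]],"gripper":[34,34,34,34,34]}' 18
python3 jaw.py w9
python3 - <<'E'
from h import *
for n in("scene","side"):
    p,d,K,T=shot(n); np.savez(n+"1.npz",p=p,d=d,K=K,T=T)
    a=p[200:310,250:420] if n=="scene" else p[170:310,230:420]
    cv2.imwrite(f"pics/{n}1.png",cv2.resize(a[...,::-1],None,fx=4,fy=4,interpolation=cv2.INTER_CUBIC))
E
```

```text
time: 16.9
ee_pos: [485.6, 73.3, 9.1]
orientation: [-3.121, -0.347, 0.002]
ft_force: [-8.2, 2.3, 3.6]
finger_gap: 49.2
grip_force: 14.0
time: 17.4
ee_pos: [485.5, 73.5, 9.1]
orientation: [-3.121, -0.347, 0.003]
ft_force: [-8.4, 2.7, 3.5]
finger_gap: 48.7
grip_force: 18.0
jaw blue 92.5 120.5
```

View pics/scene1.png

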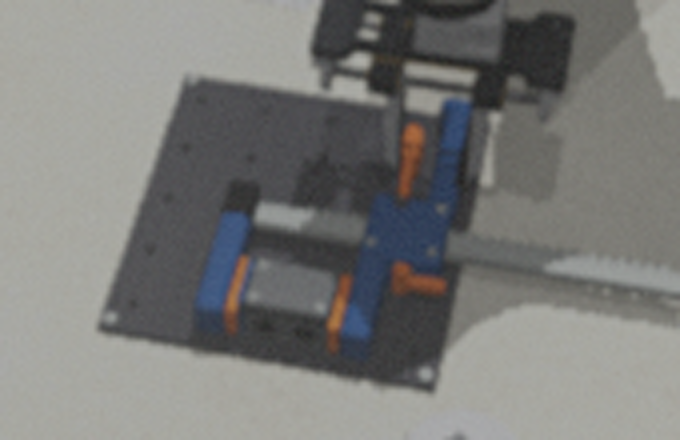

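The picture shows the box (290,285) closed between both orange pads (238,290 and 340,310), with the fingers on the trigger and grip. Squeeze is 18 N on both sides and steady, so I'm handing in.

```bash
python3 -c "
from station import r
print(r.get_state()['grip_force'], r.hand_in())"
```

```text
the job is handed in; nothing more can be done
17.993052005767822 None
```

The box stands released on the fixture, pressed between both clamp pads, and I handed the job in at about 18 s with the trigger still squeezed at 18 N; the verdict was not shown.

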